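# Load the marking unit and start it with the key

## Robot

A 6-joint arm with a two-finger parallel gripper is mounted at the origin on a cart in front of the work surface, level with it; the furniture and walls round the work are solid. World frame = base frame: x ahead of the robot, y to its left, z up, the work surface at z = 0. Lengths are in mm, angles in rad, forces in N, time in s.
With the tool pointing down it reaches from about 275 to 750 mm from the base axis. Payload 10.2 kg.
Tool frame: the origin (TCP) lies between the finger pads, 19 mm behind the fingertips; this is the grasp point; z points along the fingers, y is the line along which they close (so a half turn about z gives the same grasp; the last joint's range is limited). The gripper opens to 85 mm and grips with 20 to 120 N. Pads are 22 mm wide; open, the fingers measure 114 mm over their backs; the gripper's body (76 mm by 85 mm) begins 54 mm behind the grasp point. The pads swing forward as they close: fully open they stand 13 mm farther back than shut.
Start: joints at [-1.369, 0.313, 1.498, -0, 1.331, -0.223], TCP at [216.361, -478.35, 249.994] pointing down, gripper open.
Joint ranges: [-2.94, 2.94], [-0.97, 2.17], [0.19, 2.56], [-1.23, 4.37], [0.02, 3.11], [-2.88, 2.88]. Speed limits (rad/s): [2.39, 2.39, 3.01, 3.14, 3.14, 3.14].

## Interface

Orientations are given as a unit quaternion [w, x, y, z].
In Python, from rig import ctrl gives the robot as it stands.
- The arm moves only by the tool step_arm, never from a script. Its argument "increments" is a list of rows, each a list of 3 entries, a list of its own where there are three numbers: the shift along the tool's x, y, z in cm, then the turn, a rotation vector about the tool's x, y, z in degrees, then the opening in per cent of the stroke, from 0 (shut) to 100 (fully open). A call has 1 to 8 rows; each row is the pose to reach, as a shift and turn from the pose commanded when the call began, along the tool's axes at that moment; what a row does not reach only later rows make up. A row lasts 1/8 s, in which the tool goes at most 62.5 mm and 10.7 degrees, less where a joint would pass 70% of its speed; a pose out of reach is approached as far as the arm can. A call with a gripper value outside its range is refused whole. The fingers move at their own pace and stop on an object; "squeeze" is the grip in N (left out, the last holds). Time passes only in rows, so rows that repeat a pose let the fingers close. It gives the time, the measured TCP pose, the force, the opening and the grip force at its end, in the units of the state.
- ctrl.sense(): the state, without advancing time (a new reading comes with each control period).
- ctrl.capture(name): name is "side" or "top"; returns a dict with "img" (420x560x3 uint8, red, green, blue), "fx", "fy", "cx", "cy" (pixels), "extrinsics" (4x4, takes a point from camera to world coordinates). Camera axes: x right, y down, z forward; pixel columns grow to the right and rows downward; lengths in mm; the calibration is good to about 2 mm. A picture is of the moment at which its call begins. There is no depth.
- ctrl.finish_job(): hands the job in; it is judged then, once.
The state is a dict: "time_s": time; "joints": joint angles; "dq": joint speeds; "tau": joint torques, N m; "eef_pos": TCP position; "ee_rot": TCP orientation; "force": force on the tool from outside, world axes, zero at the start; "wrist_torque": the same for the moment, N m; "grip_width": opening from 0.0 (shut) to 1.0 (fully open); "grip_force": force on a finger pad.
Only numpy, scipy, OpenCV 4.12 (cv2) and the standard library are available. Lean on these libraries where they do the work, as an engineer would, in place of code of your own. Each camera call takes 0.05 s, during which the arm holds its last target. There are 200 camera calls.

## Task

Set the stepped cast bracket into the nest of the marking unit, heel flat between the back stop and the ledge and toe resting on the ledge, let go of it, and press down firmly on the toe for a moment with the fingertips to feel that it does not rock. Then push the guard screen across in front of the bracket until it meets its stop, and only after that turn the key clockwise from off through run to start, and let it spring back to run. Leave the bracket seated and do not shift the cork block, the steel block or the screwdriver.

Things in the scene. Friction and masses are not known exactly. Their poses are not given: they have to be found in the camera images.
- marking_unit: Fixed grey bench marking unit on a base plate 12 mm thick, x -105..+170, y -210..+160 mm in its own frame (origin on the table; +x away from the robot, +y left at yaw 0; turned up to 0.2 rad). On it: nest near the middle, guard screen on a track along the front (x = -88), key box 90x85 mm, top at z = 72, at the right end; marking head behind the nest, from x = 78, top z = 77 mm.
- nest (a point): Point on the base plate's top (12 mm above the table) where the centre of the bracket's heel underside belongs; axes as the unit's. Seated: bracket upright, axes parallel to these, toe towards -x, within 9 mm in x, 15 mm in y, 0.15 rad of turn. Behind it, x +27..+37 mm, is the back stop, a steel strip 10 mm high and 90 mm long in y.
- ledge (a point): Centre of the ledge's top face: a steel strip in front of the nest, 45 (x) by 90 (y) mm, 10 mm high above the base plate, x -27..-72 mm from the nest point. It bears the bracket's toe. The 44 mm heel has 5 mm play on each side between ledge and back stop.
- bracket: Loose dark cast-iron bracket, 0.3 to 0.44 kg. Origin: centre of its heel's underside, z up. Heel 44 (x) by 60 (y) by 22 mm high. Toe: runs from the heel to x = -64, 60 mm wide, underside 10 mm above the heel's, top z = 22. It starts on its heel on the table at the right, on either of two places shared with the steel block, yaw within 0.7; there its unsupported toe tips down under 1 to 2 N.
- grip (a point): Top centre of the upright plate on the bracket's heel (own x = y = 0, z = 82 mm). The plate is 14 mm thick in x, 56 mm wide in y, z 22 to 82, with a flat round boss (1 mm proud) near its top: grip it from above across the 14 mm.
- toe (a point): Point on the top face of the bracket's toe, 12 mm back from the tip (own x = -52 mm, z = 22 mm). Press down here with more than 2 N for at least 0.2 s, not gripping the bracket, the tool centre within 35 mm of it seen from above.
- guard (a joint): Slide of the guard screen, m: about 0 = open (at the left), 0.125 = shut against its stop in front of the nest; above 0.118 counts as shut. It moves to the unit's own -y (right) with about 1.5 N friction and stays where it is left. The screen is a framed clear pane, 110 mm long in y, 10 mm thick, top edge 95 mm above the table.
- guard_tab (a point): Centre of the top of the black tab on the middle of the screen's top edge, 125 mm above the table; moves with the screen. The tab is 18 (x) by 12 (y) by 30 mm high. Push its left (+y) side towards the unit's -y.
- key (a joint): Turn of the key about its upright axis, rad, growing clockwise seen from above: about 0 = off, 0.75 = run, 1.15 to the hard stop at 1.35 = start. From off to run it turns with slight friction (0.012 N m) and stays put; past run a spring (0.03 N m there, 0.09 N m at 1.35) turns it back, to rest at about 0.75 when let go.
- key_axis (a point): Fixed point on the key's axis at the key's top, 118 mm above the table; axes as the unit's, not turning with the key. The key's bow is a flat upright dark bar 60 mm long, 8 mm thick, 30 mm high, centred on the axis. At joint 0 it lies along the unit's x; its near (-x) end swings to +y as it turns to start. Push sideways on one half of it.
- cork_block: Loose cork sanding block 58x105x36 mm to the left of the unit, bystander; origin centre of underside.
- steel_block: Loose ground steel block 52x52x30 mm on the right, bystander; origin centre of underside.
- screwdriver: Loose slotted screwdriver with a red handle, 170 mm long, 22 mm high, to the left of the unit, bystander; origin under its middle.

How it is judged:
By the outcome, as a careful person would: the job done as asked, in the order asked, and still so for the second after the job is handed in, with the robot touching nothing.
It also fails if it takes over 72 s, if anything falls off the work surface, if the arm or the gripper's body presses on something with over 40 N, if the wrist force passes 120 N, or if a joint passes its speed limit or range.

## Working session

There is one attempt and no reset: what is moved stays moved. The work goes in short steps, Python scripts to look and compute and a tool call to move; the robot and the scene stay as the last step left them, time stands still between calls to the robot, and variables do not carry over. Pictures are saved under pics/ and viewed, at most 10 in all, crops included, and the job is handed in when it is done.

Besides the shell and the picture viewer there is one more tool, called after "Call:" as name(argument=value, ...) on one line, values as JSON. step_arm: Moves the arm, as the interface text tells. Its arguments: {"type":"object","properties":{"increments":{"type":"array"},"squeeze":{"type":"number"}},"required":["increments"]}

```bash
mkdir -p pics; ls; python3 - <<'E'
from rig import ctrl
import cv2, numpy as np
for n in ("top","side"):
    c=ctrl.capture(n); cv2.imwrite(f"pics/{n}0.png",cv2.resize(c["img"][:,:,::-1],(800,600),interpolation=cv2.INTER_CUBIC))
    print(n,c["fx"],c["fy"],c["cx"],c["cy"]);print(np.round(c["extrinsics"],3).tolist())
print(ctrl.sense())
E
```

```text
pics
top 534.3391517070419 534.3391517070419 278.22788414936184 209.45700772429615
[[0.008, -0.994, 0.107, 345.749], [-1.0, -0.007, 0.012, -7.734], [-0.011, -0.107, -0.994, 1660.931], [0.0, 0.0, 0.0, 1.0]]
side 391.24014992552736 391.24014992552736 279.23886846401035 218.31173809800916
[[-0.994, -0.051, 0.093, 434.177], [-0.106, 0.523, -0.846, 900.239], [-0.005, -0.851, -0.525, 661.059], [0.0, 0.0, 0.0, 1.0]]
{'time_s': 0.1, 'joints': array([-1.36942825e+00,  3.13368950e-01,  1.49834566e+00, -2.94662764e-05,
        1.33099798e+00, -2.23364280e-01]), 'dq': array([-0.00076244, -0.00044867, -0.00056307, -0.00061152,  0.00023322,
       -0.00031762]), 'tau': array([ 1.50924134e-03, -4.12893319e+01, -2.60147595e+01, -2.19423232e-04,
        2.95556143e-03,  2.08606252e-05]), 'eef_pos': array([ 216.29795765, -478.14713958,  249.5109494 ]), 'ee_rot': array([-5.60092841e-04,  9.77534032e-01,  2.10776904e-01, -8.15025917e-06]), 'force': array([-0.61691169, -0.25467688,  0.52724476]), 'wrist_torque': array([-0.00410778,  0.02905605, -0.02281641]), 'grip_force': 0.0, 'grip_width': 0.9988397774723082}
```

View pics/top0.png

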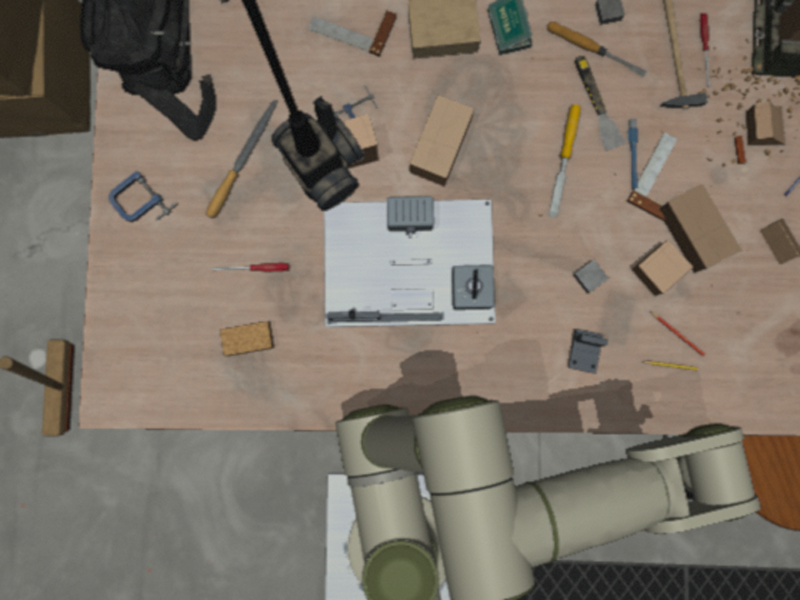

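View pics/side0.png

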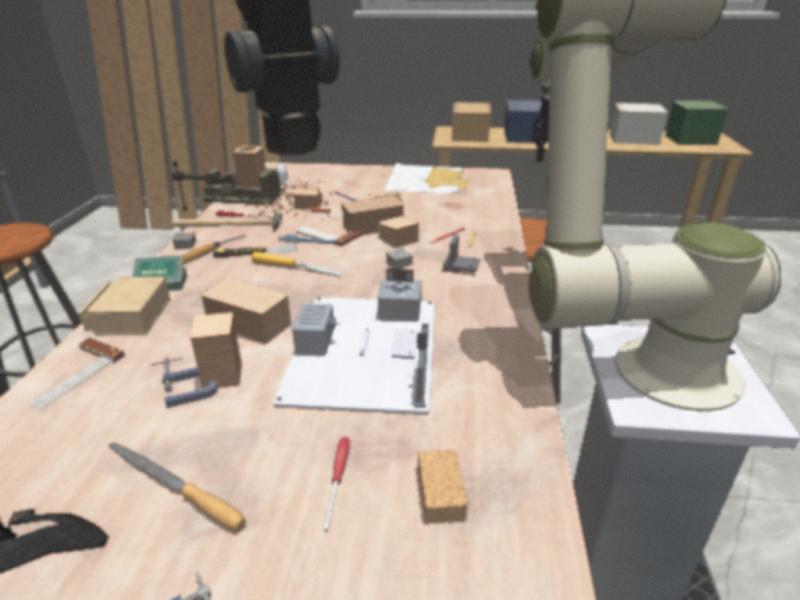

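The top view shows the unit's plate with corners at about (325,203), (491,200), (327,325) and (495,322). The bracket is at about (587,350), the steel block at (590,276), the key box at (473,287) and the guard tab near (372,314). I'll enlarge these.

```bash
cat > h.py <<'E'
import numpy as np, cv2
from rig import ctrl
def ray(c,u,v,z):
    E=c["extrinsics"]; d=E[:3,:3]@np.array([(u-c["cx"])/c["fx"],(v-c["cy"])/c["fy"],1]); o=E[:3,3]
    return o+d*(z-o[2])/d[2]
def crop(c,x0,y0,x1,y1,s,name):
    im=c["img"][y0:y1,x0:x1,::-1]
    cv2.imwrite(name,cv2.resize(im,None,fx=s,fy=s,interpolation=cv2.INTER_CUBIC))
def proj(c,p):
    E=c["extrinsics"]; q=E[:3,:3].T@(np.array(p)-E[:3,3]); return c["cx"]+c["fx"]*q[0]/q[2], c["cy"]+c["fy"]*q[1]/q[2]
E
python3 - <<'E'
from h import *
c=ctrl.capture("top"); crop(c,222,130,432,267,3.8,"pics/topcrop.png")
c=ctrl.capture("side"); crop(c,190,155,340,290,4.4,"pics/sidecrop.png")
E
```

```text
(no output)
```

View pics/topcrop.png

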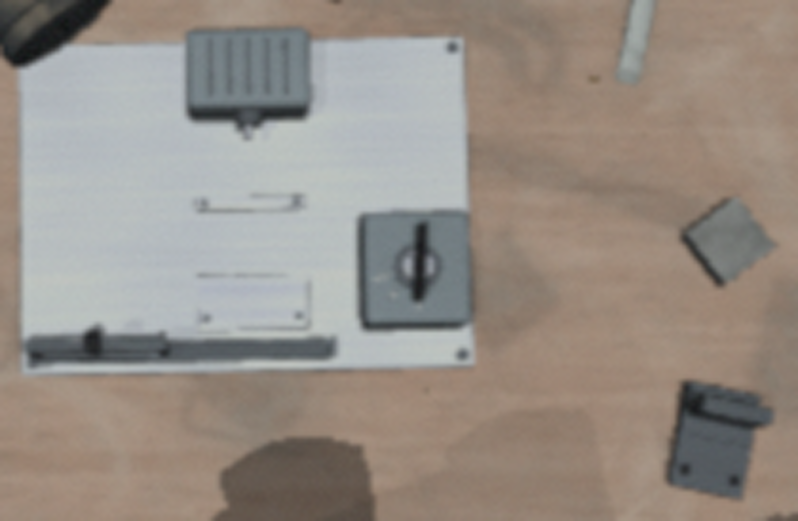

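View pics/sidecrop.png

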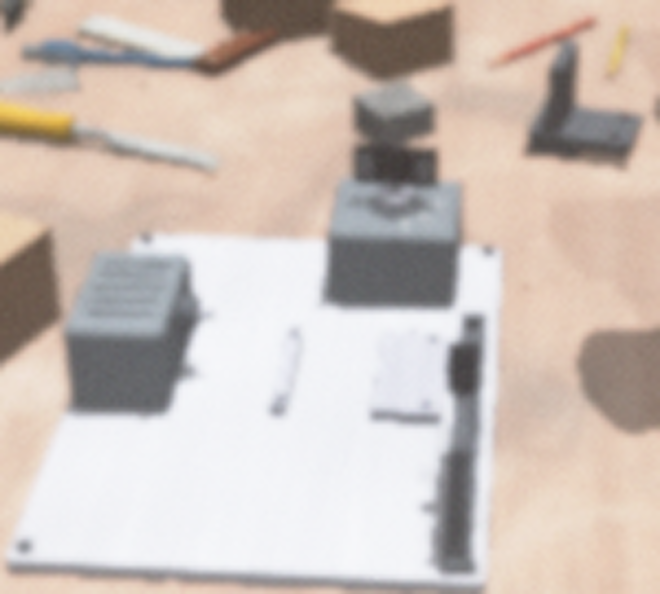

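The top crop shows the plate corners at TR (464,38), BR (473,365) and BL (22,373). The ledge spans (197,277) to (310,328) and the back stop (195,197) to (304,210). The key bow runs from (421,222) to (418,300), and the tab is at about (93,341). The bracket's toe tip corners are (668,484) and (743,497), and its plate top runs from (693,400) to (772,413).

```bash
python3 - <<'E'
from h import *
c=ctrl.capture("top"); s=ctrl.capture("side")
def T(u,v,z): return ray(c,222+(u+.5)/3.8-.5,130+(v+.5)/3.8-.5,z)[:2].round(1)
def S(u,v,z): return ray(s,190+(u+.5)/4.4-.5,155+(v+.5)/4.4-.5,z)[:2].round(1)
for n,u,v,z in [("TL",20,43,12),("TR",464,38,12),("BR",473,365,12),("BL",22,372,12),
 ("ledgeBL",197,327,22),("ledgeBR",309,327,22),("ledgeTL",197,276,22),("ledgeTR",309,276,22),("stopTL",195,197,22),("stopTR",304,194,22),("stopBL",196,211,22),("stopBR",305,208,22),
 ("keyfar",421,222,118),("keynear",418,300,118),("box1",360,213,72),("box2",468,213,72),("box3",470,325,72),("box4",363,326,72),("tab",93,336,125),
 ("toeL",668,484,22),("toeR",743,497,22),("plL",693,400,82),("plR",772,413,82),("plL2",693,385,82),("plR2",774,404,82),("steel",727,240,30)]: print(n,T(u,v,z))
print("side")
for n,u,v,z in [("sTR",500,248,12),("sBR",486,580,12),("sBL",10,568,12),("ledge1",372,412,22),("ledge2",440,414,22),("ledge3",438,332,22),("stop",278,408,22),("stopf",293,330,22),("tabtop",474,318,125),("tabtop2",466,345,125),("keymid",396,150,118),("plate",569,42,82),("toe1",618,153,22),("toe2",640,118,22)]: print(n,S(u,v,z))
E
```

```text
TL [739.6 175.5]
TR [ 745.8 -192.2]
BR [ 474.6 -198.1]
BL [466.3 168.8]
ledgeBL [503.1  26.4]
ledgeBR [503.8 -64.4]
ledgeTL [544.8  26.7]
ledgeTR [545.4 -64.3]
stopTL [609.7  29. ]
stopTR [612.8 -60. ]
stopBL [598.2  28. ]
stopBR [601.2 -60.8]
keyfar [ 576.  -146.7]
keynear [ 515.8 -144.2]
box1 [ 589.7 -102.7]
box2 [ 590.3 -187.9]
box3 [ 501.4 -189. ]
box4 [ 500.  -105.1]
tab [485.8 103.2]
toeL [ 379.3 -352.7]
toeR [ 369.4 -412.5]
plL [ 443.2 -360.4]
plR [ 433.5 -421.3]
plL2 [ 454.8 -360.6]
plR2 [ 440.5 -423. ]
steel [ 576.  -401.7]
side
sTR [ 475.8 -197.2]
sBR [464.  167.9]
sBL [732.5 184.7]
ledge1 [544.3  29.7]
ledge2 [501.6  27.6]
ledge3 [510.7 -65.3]
stop [603.9  31.3]
stopf [608.4 -58.2]
tabtop [479.1  73.8]
tabtop2 [481.7 101.9]
keymid [ 546.9 -142.6]
plate [ 432.7 -417.3]
toe1 [ 389.1 -338.8]
toe2 [ 370.7 -403.8]
```

Unit yaw is about 0.022, with its origin near (573.5, 12.5). The nest is near (573,-17), the key axis (546,-145) and the tab (483,102). The bracket grip point is near (438.5,-392), yaw -0.164. These agree with the sizes given.

```bash
cat >> h.py <<'E'
from scipy.spatial.transform import Rotation as Rn
def plan(x,y,z,yaw):
    """shift cm and turn deg in the tool's axes to reach world x,y,z with tool y at angle yaw, tool down"""
    s=ctrl.sense(); q=s["ee_rot"]; R=Rn.from_quat([q[1],q[2],q[3],q[0]])
    d=R.inv().apply(np.array([x,y,z])-s["eef_pos"])/10
    yv=np.array([np.cos(yaw),np.sin(yaw),0]); zv=np.array([0,0,-1.]); G=Rn.from_matrix(np.c_[np.cross(yv,zv),yv,zv])
    print(d.round(2),(R.inv()*G).as_rotvec(degrees=True).round(2))
E
python3 -c "
from h import *
plan(438.5,-392.5,140,-.164)"
```

```text
[23.77  1.34 10.99] [-1.000e-02 -2.000e-02 -5.626e+01]
```

Call:
step_arm(increments=[[[4,0.2,1.8],[0,0,-9.4],100],[[8,0.4,3.6],[0,0,-18.8],100],[[12,0.7,5.5],[0,0,-28.2],100],[[16,0.9,7.3],[0,0,-37.6],100],[[20,1.1,9.2],[0,0,-47],100],[[23.8,1.34,11],[0,0,-56.3],100],[[23.8,1.34,11],[0,0,-56.3],100],[[23.8,1.34,11],[0,0,-56.3],100]])

```text
time_s: 1.3
eef_pos: [438.4, -392.8, 140.2]
ee_rot: [0.0, 0.763, 0.646, -0.0]
force: [0.4, 0.0, 0.6]
grip_width: 1.002
grip_force: 0.0
```

```bash
python3 -c "
from h import *
plan(438.5,-392.5,53,-.164)
s=ctrl.sense();print(s['eef_pos'],s['force'])
c=ctrl.capture('side'); crop(c,280,130,350,200,8,'pics/approach.png')
"
```

```text
[0.03 0.   8.72] [ 0.    0.02 -0.05]
[ 438.40352315 -392.80556241  140.24786425] [0.37895875 0.00554682 0.62059398]
```

View pics/approach.png

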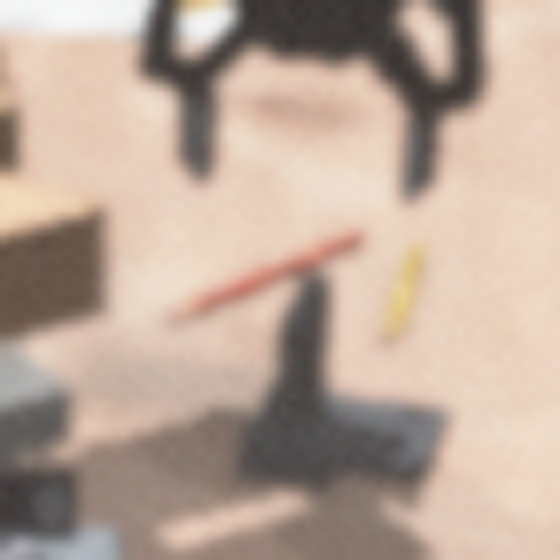

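The fingertips at (197,175) and (415,190) straddle the plate top at (312,275), so the gripper is centred. I'll go down and grip.

Call:
step_arm(increments=[[[0,0,3],[0,0,0],100],[[0,0,6],[0,0,0],100],[[0,0,8.7],[0,0,0],100],[[0,0,8.7],[0,0,0],50],[[0,0,8.7],[0,0,0],25],[[0,0,8.7],[0,0,0],10],[[0,0,8.7],[0,0,0],0],[[0,0,8.7],[0,0,0],0]], squeeze=50)

```text
time_s: 2.35
eef_pos: [438.8, -392.6, 53.7]
ee_rot: [0.0, 0.762, 0.647, -0.0]
force: [-1.9, 2.0, 6.5]
grip_width: 0.157
grip_force: 55.6
```

Call:
step_arm(increments=[[[0,0,0],[0,0,0],0],[[0,0,0],[0,0,0],0],[[0,0,-1],[0,0,0],0],[[0,0,-4],[0,0,0],0],[[0,0,-8],[0,0,0],0],[[0,0,-12],[0,0,0],0],[[0,0,-12],[0,0,0],0],[[0,0,-12],[0,0,0],0]])

```text
time_s: 3.35
eef_pos: [438.3, -391.8, 171.3]
ee_rot: [-0.001, 0.762, 0.647, 0.0]
force: [-0.6, -0.1, -5.9]
grip_width: 0.163
grip_force: 54.2
```

```bash
python3 -c "
from h import *
plan(573,-17,175,.022)
s=ctrl.sense();print(s['eef_pos'],s['force'],s['wrist_torque'],s['grip_width']*85)
c=ctrl.capture('side'); crop(c,280,90,370,180,6,'pics/lift.png')
"
```

```text
[39.17  7.19 -0.3 ] [ -0.1   -0.13 -10.62]
[ 438.2781991  -391.80532454  171.29752295] [-0.58508431 -0.07086225 -5.881636  ] [-0.00606089 -0.0513704   0.01038558] 13.844354156379271
```

View pics/lift.png

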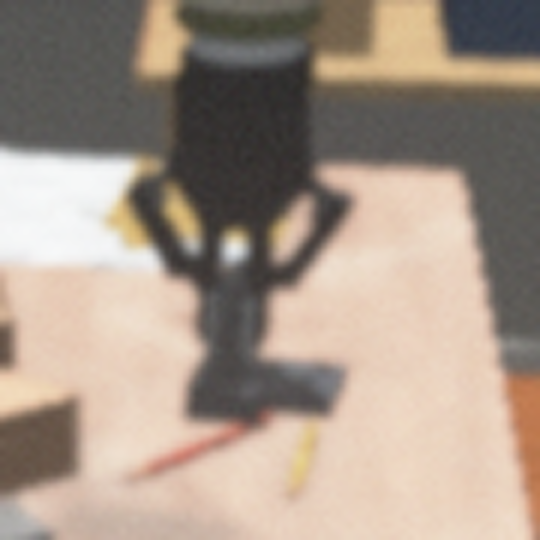

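The bracket is held upright and level. I'll carry it high over the key to the nest.

Call:
step_arm(increments=[[[0,0,-4],[0,0,0],0],[[6,1,-4.5],[0,0,-1.6],0],[[12,2.2,-4.5],[0,0,-3.2],0],[[18,3.3,-4.5],[0,0,-5],0],[[24,4.4,-4.5],[0,0,-6.5],0],[[30,5.5,-4.5],[0,0,-8],0],[[35,6.4,-4.5],[0,0,-9.5],0],[[39.2,7.2,-4.5],[0,0,-10.6],0]])

```text
time_s: 4.4
eef_pos: [573.4, -15.3, 216.2]
ee_rot: [-0.001, 0.699, 0.715, -0.001]
force: [0.6, -0.6, -4.5]
grip_width: 0.158
grip_force: 54.2
```

```bash
python3 -c "
from h import *
plan(573,-17,90,.022)
"
```

```text
[-1.800e-01 -1.000e-02  1.262e+01] [-0.17 -0.05  0.07]
```

Call:
step_arm(increments=[[[-0.1,0,3],[0,0,0],0],[[-0.2,0,6],[0,0,0],0],[[-0.2,0,9],[0,0,0],0],[[-0.2,0,11.5],[0,0,0],0],[[-0.2,0,12.6],[0,0,0],0],[[-0.2,0,12.6],[0,0,0],0]])

```text
time_s: 5.15
eef_pos: [573.2, -19.3, 91.1]
ee_rot: [-0.001, 0.699, 0.715, -0.001]
force: [0.7, 0.4, -4.0]
grip_width: 0.152
grip_force: 54.2
```

```bash
python3 -c "
from h import *
plan(573,-17,66,.022)
c=ctrl.capture('side'); crop(c,220,175,310,265,6.6,'pics/above.png')
"
```

```text
[ 0.23 -0.01  2.51] [-0.11 -0.03 -0.02]
```

View pics/above.png

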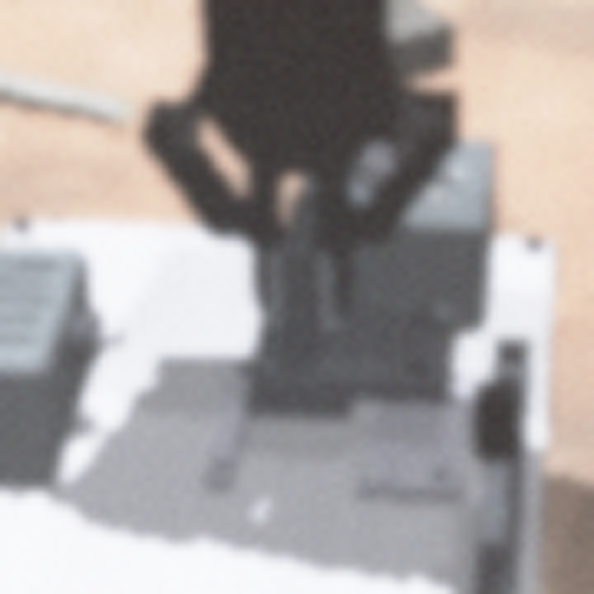

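```bash
python3 -c "
from h import *
c=ctrl.capture('side')
def S(u,v,z): return ray(c,220+(u+.5)/6.6-.5,175+(v+.5)/6.6-.5,z)[:2].round(1)
for n,u,v,z in [('heelB',247,410,37.4),('heelF',352,412,37.4),('toeF',450,400,47.4),('stopL',205,484,22),('stopR',233,488,22),('ledB',360,490,22),('ledF',463,494,22),('ledBfar',362,405,22)]: print(n,S(u,v,z))
"
```

```text
heelB [596.3   0.6]
heelF [551.5  -2.3]
toeF [509.4  -0.7]
stopL [609.4  34.5]
stopR [597.3  36.2]
ledB [544.1  32.4]
ledF [501.   30.9]
ledBfar [550.6 -30.4]
```

The heel edge at (247..352, 410) lines up with the slot in x to about 1 mm. In y it looks a little far right, so I'll shift 7 mm left, well inside tolerance, and lower gently.

Call:
step_arm(increments=[[[0.4,-0.1,0.5],[0,0,0],0],[[0.7,-0.1,1],[0,0,0],0],[[0.7,-0.1,1.5],[0,0,0],0],[[0.7,-0.1,1.8],[0,0,0],0],[[0.7,-0.1,1.8],[0,0,0],0]])

```text
time_s: 5.88
eef_pos: [572.4, -12.5, 73.8]
ee_rot: [-0.0, 0.699, 0.715, -0.0]
force: [-0.6, 0.3, -4.0]
grip_width: 0.155
grip_force: 54.3
```

Call:
step_arm(increments=[[[0,0,0.2],[0,0,0],0],[[0,0,0.4],[0,0,0],0],[[0,0,0.5],[0,0,0],0],[[0,0,0.5],[0,0,0],0]])

```text
time_s: 6.38
eef_pos: [572.4, -12.4, 68.9]
ee_rot: [-0.0, 0.699, 0.715, -0.0]
force: [-0.3, -0.7, -5.0]
grip_width: 0.16
grip_force: 54.3
```

Call:
step_arm(increments=[[[0,0,0.15],[0,0,0],0],[[0,0,0.3],[0,0,0],0],[[0,0,0.35],[0,0,0],0],[[0,0,0.35],[0,0,0],0]])

```text
time_s: 6.88
eef_pos: [572.4, -12.4, 65.7]
ee_rot: [-0.0, 0.699, 0.715, -0.0]
force: [-2.1, 0.0, -1.2]
grip_width: 0.156
grip_force: 54.8
```

Contact felt at the expected height, so I'll release and rise.

Call:
step_arm(increments=[[[0,0,0.05],[0,0,0],0],[[0,0,0.05],[0,0,0],25],[[0,0,0.05],[0,0,0],50],[[0,0,0.05],[0,0,0],60],[[0,0,-2],[0,0,0],60],[[0,0,-6],[0,0,0],60],[[0,0,-9],[0,0,0],30],[[0,0,-9],[0,0,0],0]])

```text
time_s: 7.88
eef_pos: [573.4, -12.6, 157.6]
ee_rot: [0.002, 0.699, 0.715, 0.001]
force: [0.3, 0.5, -0.7]
grip_width: 0.177
grip_force: 0.0
```

```bash
python3 -c "
from h import *
s=ctrl.sense(); print(s['force'],s['eef_pos'],s['grip_width'])
plan(521,-20,130,.022); plan(521,-20,60,.022)
c=ctrl.capture('side'); crop(c,220,175,310,265,6.6,'pics/seated.png')
"
```

```text
[ 0.34676698  0.54109985 -0.65195762] [573.39541495 -12.635095   157.60175187] 0.1774355337823792
[-0.62 -5.27  2.74] [ 0.25  0.06 -0.02]
[-0.61 -5.3   9.74] [ 0.25  0.06 -0.02]
```

View pics/seated.png

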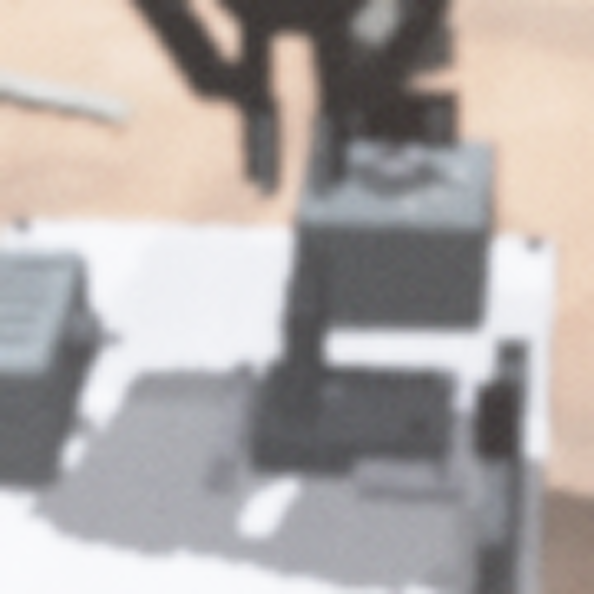

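Seated: the heel's lower edge at (252–350, 470) lies between the ledge and the stop, and the toe rests on the ledge, about 5 mm right of centre. Next, press the toe with closed fingertips.

Call:
step_arm(increments=[[[-0.6,-3,0],[0,0,0],0],[[-0.6,-5.75,1],[0,0,0],0],[[-0.6,-5.75,3],[0,0,0],0],[[-0.6,-5.75,6],[0,0,0],0],[[-0.6,-5.75,8.5],[0,0,0],0],[[-0.6,-5.75,9.7],[0,0,0],0],[[-0.6,-5.75,9.7],[0,0,0],0]])

```text
time_s: 8.8
eef_pos: [514.6, -19.6, 57.7]
ee_rot: [-0.001, 0.699, 0.715, -0.001]
force: [0.3, 0.3, -0.4]
grip_width: -0.001
grip_force: 0.0
```

Call:
step_arm(increments=[[[0,0,0.2],[0,0,0],0],[[0,0,0.4],[0,0,0],0],[[0,0,0.6],[0,0,0],0],[[0,0,0.6],[0,0,0],0]])

```text
time_s: 9.3
eef_pos: [515.2, -19.7, 52.8]
ee_rot: [0.0, 0.699, 0.715, 0.0]
force: [-0.3, -0.0, 3.5]
grip_width: -0.001
grip_force: 1.2
```

Call:
step_arm(increments=[[[0,0,0.05],[0,0,0],0],[[0,0,0.1],[0,0,0],0],[[0,0,0.1],[0,0,0],0],[[0,0,0.1],[0,0,0],0],[[0,0,0.1],[0,0,0],0]])

```text
time_s: 9.93
eef_pos: [515.3, -19.7, 52.7]
ee_rot: [0.0, 0.699, 0.715, 0.0]
force: [-5.4, 0.9, 12.8]
grip_width: 0.001
grip_force: 7.1
```

Call:
step_arm(increments=[[[0,0,0],[0,0,0],0],[[0,0,0],[0,0,0],0],[[0,0,-1],[0,0,0],0],[[0,0,-5],[0,0,0],0],[[0,0,-10],[0,0,0],0],[[0,0,-12],[0,0,0],0],[[0,0,-12],[0,0,0],0]])

```text
time_s: 10.8
eef_pos: [515.6, -19.8, 172.8]
ee_rot: [0.001, 0.699, 0.715, 0.001]
force: [-0.1, -0.1, -0.3]
grip_width: -0.003
grip_force: 0.0
```

```bash
python3 -c "
from h import *
plan(485,142,170,.022); plan(484,142,128,.022)
"
```

```text
[16.24 -2.71  0.25] [ 0.17  0.05 -0.02]
[16.25 -2.82  4.45] [ 0.17  0.05 -0.02]
```

Pressed with about 12 N and nothing moved. Now the guard tab: come down to its left and push to unit -y.

Call:
step_arm(increments=[[[6,-1,0],[0,0,0],0],[[12,-2,0],[0,0,0],0],[[16.3,-2.85,0.3],[0,0,0],0],[[16.3,-2.85,2.5],[0,0,0],0],[[16.3,-2.85,4.6],[0,0,0],0],[[16.3,-2.85,5.1],[0,0,0],0],[[16.3,-2.85,5.1],[0,0,0],0]])

```text
time_s: 11.68
eef_pos: [482.9, 142.6, 120.1]
ee_rot: [-0.0, 0.7, 0.715, -0.0]
force: [-0.5, 0.6, 0.7]
grip_width: -0.003
grip_force: 0.0
```

```bash
python3 -c "
from h import *
c=ctrl.capture('side'); crop(c,255,195,335,275,7,'pics/tab.png'); print(ctrl.sense()['force'])
"
```

```text
[ 0.13103556 -0.55381754  0.25949889]
```

View pics/tab.png

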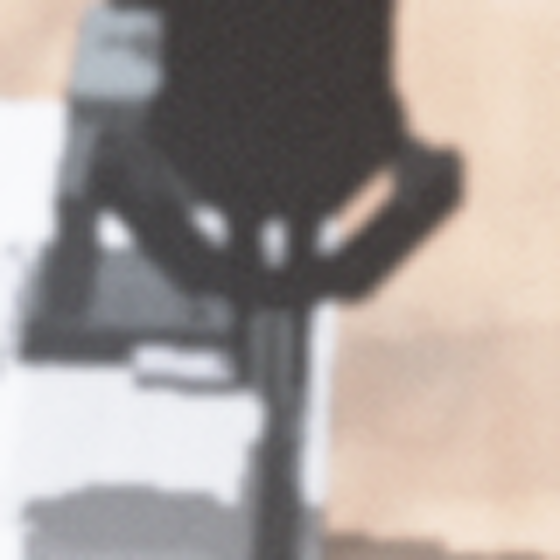

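The fingertips at (275,300–400) are in line with the screen at (280,450). Push now.

Call:
step_arm(increments=[[[-1,0,0],[0,0,0],0],[[-2,0,0],[0,0,0],0],[[-3,0,0],[0,0,0],0],[[-5,0,0],[0,0,0],0],[[-7,0,0],[0,0,0],0],[[-9,0,0],[0,0,0],0],[[-11,0,0],[0,0,0],0],[[-12.5,0,0],[0,0,0],0]])

```text
time_s: 12.72
eef_pos: [486.0, 16.6, 120.8]
ee_rot: [0.0, 0.7, 0.714, 0.0]
force: [0.9, 2.1, 1.1]
grip_width: 0.0
grip_force: 1.0
```

Call:
step_arm(increments=[[[-0.5,0,0],[0,0,0],0],[[-1,0,0],[0,0,0],0],[[-1.3,0,0],[0,0,0],0],[[-1.6,0,0],[0,0,0],0],[[-1.6,0,0],[0,0,0],0]])

```text
time_s: 13.35
eef_pos: [486.0, 1.6, 120.4]
ee_rot: [-0.0, 0.699, 0.715, -0.0]
force: [0.5, 0.7, 0.3]
grip_width: -0.0
grip_force: 0.0
```

Call:
step_arm(increments=[[[-0.2,0,0],[0,0,0],0],[[-0.4,0,0],[0,0,0],0],[[-0.6,0,0],[0,0,0],0],[[-0.8,0,0],[0,0,0],0]])

```text
time_s: 13.85
eef_pos: [486.0, -3.2, 120.4]
ee_rot: [-0.003, 0.7, 0.714, 0.002]
force: [2.2, 31.7, 4.8]
grip_width: -0.0
grip_force: 15.6
```

Call:
step_arm(increments=[[[-0.15,0,0],[0,0,0],0],[[-0.3,0,0],[0,0,0],0],[[-0.45,0,0],[0,0,0],0]])

```text
time_s: 14.22
eef_pos: [485.9, -3.6, 120.5]
ee_rot: [-0.005, 0.7, 0.714, 0.005]
force: [5.5, 58.1, 8.2]
grip_width: 0.003
grip_force: 28.6
```

Guard hit its stop at TCP y≈-3, about 125 mm of travel (force rose to 58 N). Back off and rise.

Call:
step_arm(increments=[[[1.5,0,0],[0,0,0],0],[[2,0,-2],[0,0,0],0],[[2,0,-5],[0,0,0],0],[[2,0,-6],[0,0,0],0],[[2,0,-6],[0,0,0],0]])

```text
time_s: 14.85
eef_pos: [486.0, 9.0, 180.4]
ee_rot: [0.0, 0.699, 0.715, 0.0]
force: [0.7, -0.4, -0.5]
grip_width: 0.002
grip_force: 0.0
```

```bash
python3 -c "
from h import *
plan(526,-167,180,-.02); plan(526,-167,115,-.02)
c=ctrl.capture('top'); cv2.imwrite('pics/top2.png',cv2.resize(c['img'][130:270,220:430,::-1],None,fx=3.8,fy=3.8,interpolation=cv2.INTER_CUBIC))
"
```

```text
[-17.68   3.63   0.05] [0.03 0.02 2.37]
[-17.68   3.62   6.55] [0.03 0.02 2.37]
```

Call:
step_arm(increments=[[[-6,1.2,0],[0,0,1],0],[[-12,2.4,0],[0,0,2],0],[[-17.7,3.6,0],[0,0,2.4],0],[[-17.7,3.6,1],[0,0,2.4],0],[[-17.7,3.6,3],[0,0,2.4],0],[[-17.7,3.6,5],[0,0,2.4],0],[[-17.7,3.6,6.5],[0,0,2.4],0],[[-17.7,3.6,6.5],[0,0,2.4],0]])

```text
time_s: 15.9
eef_pos: [525.1, -166.2, 114.2]
ee_rot: [-0.001, 0.714, 0.7, -0.0]
force: [0.3, -0.2, 1.2]
grip_width: -0.003
grip_force: 0.0
```

```bash
python3 -c "
from h import *
s=ctrl.sense(); print(s['eef_pos'],s['force'])
A=np.array([546,-144.7]); r=20
for th in [0.05,.2,.4,.6,.75,.9,1.05,1.2,1.3]:
    b=.022-th; e=np.array([np.cos(b),np.sin(b)]); n=np.array([-e[1],e[0]])
    p=A-r*e-15*n; print(th,end=' '); plan(p[0],p[1],115,b)
"
```

```text
[ 525.13764095 -166.19054787  114.16308031] [ 0.27309874 -0.20693304  1.17498134]
0.05 [ 0.71  0.03 -0.08] [-0.14 -0.08  0.47]
0.2 [ 1.02 -0.17 -0.08] [-0.15 -0.07  9.07]
0.4 [ 1.49 -0.36 -0.08] [-0.16 -0.05 20.53]
0.6 [ 1.98 -0.45 -0.08] [-0.16 -0.04 31.99]
0.75 [ 2.35 -0.45 -0.08] [-1.700e-01 -2.000e-02  4.058e+01]
0.9 [ 2.72 -0.4  -0.08] [-1.700e-01 -1.000e-02  4.917e+01]
1.05 [ 3.08 -0.29 -0.08] [-0.17  0.   57.77]
1.2 [ 3.42 -0.13 -0.08] [-1.700e-01  1.000e-02  6.636e+01]
1.3 [ 3.63  0.   -0.08] [-1.700e-01  2.000e-02  7.209e+01]
```

Call:
step_arm(increments=[[[0.7,0,0],[0,0,0.5],0],[[1.02,-0.17,0],[0,0,9],0],[[1.25,-0.27,0],[0,0,15],0],[[1.5,-0.36,0],[0,0,20.5],0],[[1.74,-0.42,0],[0,0,26],0],[[1.98,-0.45,0],[0,0,32],0],[[2.35,-0.45,0],[0,0,40.5],0],[[2.35,-0.45,0],[0,0,40.5],0]])

```text
time_s: 16.9
eef_pos: [522.1, -143.3, 116.3]
ee_rot: [0.001, 0.912, 0.41, 0.0]
force: [-1.3, -1.3, 0.7]
grip_width: -0.003
grip_force: 0.7
```

```bash
python3 -c "
from h import *
s=ctrl.sense(); print(s['eef_pos'],s['force'])
A=np.array([546,-144.7]); r=20
for th in [.75,.9,1.05,1.2,1.3,1.4]:
    b=.022-th; e=np.array([np.cos(b),np.sin(b)]); n=np.array([-e[1],e[0]])
    p=A-r*e-15*n; print(th,end=' '); plan(p[0],p[1],115,b)
"
```

```text
[ 522.05059438 -143.3029917   116.30754216] [-1.29795223 -1.27415536  0.73476742]
0.75 [-0.01 -0.12  0.13] [ 0.1  -0.    0.13]
0.9 [ 0.31 -0.32  0.13] [ 0.1  -0.01  8.73]
1.05 [ 0.65 -0.47  0.13] [ 0.1  -0.02 17.32]
1.2 [ 1.01 -0.57  0.13] [ 0.09 -0.03 25.92]
1.3 [ 1.26 -0.61  0.13] [ 9.000e-02 -3.000e-02  3.165e+01]
1.4 [ 1.51 -0.62  0.13] [ 0.09 -0.04 37.38]
```

Call:
step_arm(increments=[[[0.15,-0.1,0],[0,0,4],0],[[0.31,-0.25,0],[0,0,8.7],0],[[0.48,-0.3,0],[0,0,13],0],[[0.65,-0.38,0],[0,0,17.3],0],[[0.83,-0.44,0],[0,0,21.6],0],[[1.01,-0.48,0],[0,0,26],0],[[1.01,-0.48,0],[0,0,26],0]])

```text
time_s: 17.77
eef_pos: [524.9, -132.7, 115.9]
ee_rot: [0.0, 0.981, 0.195, 0.0]
force: [-1.9, -1.9, 2.3]
grip_width: 0.001
grip_force: 1.3
```

Call:
step_arm(increments=[[[0.05,0,0],[0,0,1.5],0],[[0.1,0,0],[0,0,3],0],[[0.1,0,0],[0,0,3],0]])

```text
time_s: 18.15
eef_pos: [525.6, -132.0, 115.4]
ee_rot: [-0.0, 0.986, 0.168, -0.0]
force: [-3.6, 0.4, 1.2]
grip_width: -0.0
grip_force: 1.7
```

Call:
step_arm(increments=[[[0.1,0,0],[0,0,2],0],[[0.2,0,0],[0,0,4],0],[[0.25,0,0],[0,0,4],0]])

```text
time_s: 18.52
eef_pos: [527.7, -131.2, 115.2]
ee_rot: [-0.0, 0.991, 0.133, -0.001]
force: [-6.8, 0.8, 2.4]
grip_width: -0.001
grip_force: 3.1
```

Call:
step_arm(increments=[[[0.1,0,0],[0,0,0],0],[[0.2,0,0],[0,0,0],0],[[0.2,0,0],[0,0,0],0]])

```text
time_s: 18.9
eef_pos: [528.1, -131.0, 115.2]
ee_rot: [-0.001, 0.991, 0.133, -0.003]
force: [-15.9, -2.2, 7.4]
grip_width: 0.004
grip_force: 8.1
```

The force rose to 16 N with the key against its hard stop. Now release it: retreat and rise.

Call:
step_arm(increments=[[[-1.5,0,0],[0,0,0],0],[[-3.5,0,0],[0,0,0],0],[[-3.5,0,0],[0,0,0],0],[[-3.5,0,-3],[0,0,0],0],[[-3.5,0,-7],[0,0,0],0],[[-3.5,0,-12],[0,0,0],0],[[-3.5,0,-12],[0,0,0],0]])

```text
time_s: 19.77
eef_pos: [498.5, -140.7, 239.2]
ee_rot: [0.002, 0.991, 0.133, 0.004]
force: [0.0, -0.5, -1.3]
grip_width: 0.001
grip_force: 0.0
```

Call:
step_arm(increments=[[[-3,-5,0],[0,0,0],0],[[-6,10,0],[0,0,0],0],[[-8,15,0],[0,0,0],0],[[-8,20,0],[0,0,0],0],[[-8,25,0],[0,0,0],0],[[-8,28,0],[0,0,0],0],[[-8,28,0],[0,0,0],0]])

```text
time_s: 20.65
eef_pos: [493.4, -434.3, 233.3]
ee_rot: [-0.0, 0.991, 0.132, -0.0]
force: [-0.5, 0.8, -0.1]
grip_width: -0.0
grip_force: 0.0
```

```bash
python3 -c "
from h import *
t=ctrl.capture('top'); s=ctrl.capture('side')
a=cv2.resize(t['img'][130:240,222:352],None,fx=3,fy=3,interpolation=cv2.INTER_CUBIC)
b=cv2.resize(s['img'][165:295,190:320],None,fx=3,fy=3,interpolation=cv2.INTER_CUBIC)
H=np.zeros((400,790,3),np.uint8); H[:a.shape[0],:a.shape[1]]=a; H[:b.shape[0],395:395+b.shape[1]]=b
cv2.imwrite('pics/final.png',H[:,:,::-1])
"
```

```text
(no output)
```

View pics/final.png

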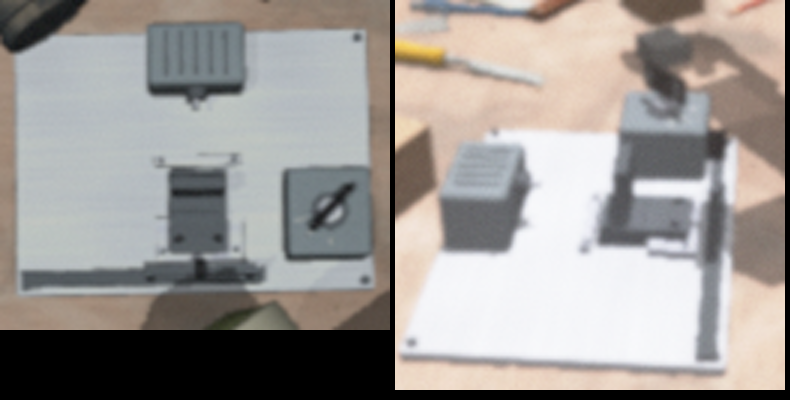

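The picture shows the bracket in the nest (centre about (198,210)) with its toe on the ledge. The screen stands in front with its tab at (200,265), and the key points about 45° clockwise, which is run. The arm is clear, so I'm handing in.

```bash
python3 -c "
from rig import ctrl
print(ctrl.finish_job())"
```

```text
the job is handed in; nothing more can be done
None
```

I handed the job in at about 21 s: the bracket is seated and its toe was pressed with about 12 N without moving, the guard was then pushed to its stop, and last the key was turned to its hard stop and sprang back to run; the cork block, steel block and screwdriver were never touched, and no verdict came back.

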